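# Slide the condiment crate up its ramp until it drops behind the lip

## Robot

A 7-joint arm with a two-finger parallel gripper is mounted at the origin on a cart in front of the work surface, level with it; the furniture and walls round the work are solid. World frame = base frame: x ahead of the robot, y to its left, z up, the work surface at z = 0. Lengths are in mm, angles in degrees, forces in N, time in s.
With the tool pointing down it reaches from about 425 to 925 mm from the base axis. Payload 6.8 kg.
Tool frame: the origin (TCP) lies midway between the tips of the shut fingers; the grasp point (between the pads) lies 19 mm behind it (grip_depth is the distance from the TCP to the grasp point, in mm); x points along the fingers, z is the direction in which the jaws open and shut, and the axes are right-handed (so a half turn about x gives the same grasp; the last joint's range is limited). The gripper opens to 85 mm and grips with 20 to 120 N. Pads are 22 mm wide; open, the fingers measure 114 mm over their backs; the gripper's body (76 mm by 85 mm) begins 54 mm behind the grasp point. The pads swing forward as they close: fully open they stand 13 mm farther back than shut.
Start: joints at [57.061, 27.33, 1.283, 89.118, -0.659, 63.558, -4.761], TCP at [303.782, -602.797, 231.308] pointing down, gripper open.
Joint ranges: [-169.35, 169.35], [-19.33, 120.38], [-80.79, 83.38], [13.8, 139.57], [-78.32, 258.32], [9.67, 109.79], [-169.56, 169.56]. Speed limits (degrees/s): [136.94, 136.94, 180, 180, 180, 180, 180].

## Interface

Orientations are given as [roll, pitch, yaw] about the fixed x, y, z axes, in that order (R = Rz(yaw) Ry(pitch) Rx(roll)).
In Python, from station import * gives the robot as it stands.
- The arm moves only by the shell command python3 -m crank 'ROWS' [FORCE]. ROWS is JSON, a list of rows, each a list of 5 numbers: the finger opening in cm, from 0 to 8.54, then the shift along the tool's x, y, z in cm, then the turn about the tool's x in degrees. In form: [[grip, tx, ty, tz, yaw], ...]. A call has 1 to 20 rows; each row shifts and turns the pose as measured when the row begins, along the tool's axes as they then stand; what a row does not reach is not made up. A row lasts 1/10 s, in which the tool goes at most 50 mm and 8.59 degrees, less where a joint would pass 70% of its speed; a pose out of reach is approached as far as the arm can. A call is refused whole if a number of a shift passes 5 or a number of a turn 8.59, either way. A call with a gripper value outside its range is refused whole. The fingers move at their own pace and stop on an object; FORCE is the grip in N (left out, the last holds). Time passes only in rows, so rows that do not move let the fingers close. It gives the time, the measured TCP pose, the force and the opening at its end, in the units of the state.
- state(): the state, without advancing time (a new reading comes with each control period).
- capture(name): name is "scene" or "top" or "wrist"; returns a dict with "img" (384x512x3 uint8, blue, green, red), "z_map" (384x512 float32, mm along the optical axis (not along the pixel's ray), 0 where there is no reading), "fx", "fy", "cx", "cy" (pixels), "extrinsics" (4x4, takes a point from camera to world coordinates). Camera axes: x right, y up, looking along -z (the intrinsics and any distortion apply to the point x, -y, -z); pixel columns grow to the right and rows downward; lengths in mm; the calibration is good to about 2 mm. A picture is of the moment at which its call begins.
- close_job(): hands the job in, once; it reports no verdict.
The state is a dict: "t": time; "joints": joint angles; "joint_vel": joint speeds; "joint_torque": joint torques, N m; "tcp_pos": TCP position; "eef_rot": TCP orientation; "force": force on the tool from outside, world axes, zero at the start; "wrist_torque": the same for the moment, N m; "width": finger opening in mm.
Only numpy, scipy, OpenCV 4.12 (cv2) and the standard library are available. Lean on these libraries where they do the work, as an engineer would, in place of code of your own. Each camera call takes 0.05 s, during which the arm holds its last target. There are 200 camera calls.

## Task

Line the wooden condiment crate up with the mouth of the wooden dock and push it, jars end first, up the ramp until its trailing edge drops behind the steel lip and it sits flat in the pocket, then let go. Slide it all the way, never lift it; on the ramp push it gently without gripping, under 20 N, feeling for the drop and never forcing it against the end stop. Leave the mug, the pepper mill and the honey jar alone.

Things in the scene. Friction and masses are not known exactly. Their poses are not given: they have to be found in the camera images.
- crate: Open light-wood crate, 140 mm long (its x), 100 wide (y), 60 high, walls 9 thick. Origin: centre of underside, z up. +x points to the leading end, where a salt shaker and a spice jar are fixed inside (tops 114 mm above the underside, from 13 to 59 mm ahead of the origin); the trailing half is empty. Crate 0.4 to 0.8 kg, waxed (friction about 0.3).
- crate_push (a point): Middle of the plain outer face of the crate's trailing wall (crate x = -70 mm), 25 mm above its underside: push here, toward crate +x. The wall (9 mm thick, top 60 mm up) can also be pinched from above. When the crate tips over the ramp's head this end swings up some 25 mm, then slides down over the lip and drops; fingers that do not rise with it hold it down and jam it.
- dock: Fixed wooden dock on the cooktop; origin on the surface at the middle of the ramp's nominal foot, +x up the ramp, y across, z up. Two cheeks 58 mm high and 10 thick stand 110 mm apart inside, from x = 0 to 325 mm; below x = 0 they flare to a mouth about 155 mm wide at x = -45 mm. Between them a ramp rises from 0 at x = 0 to 34 mm at x = 136 mm (14 degrees).
- dock_lip (a point): Nominal middle of the steel lip's top at the ramp's head (dock x = 138 mm, height 33 mm; lip 8 mm thick in x). Ramp, lip, pocket and end stop form one clamped insert that sits up to 8 mm nearer or farther in dock x than all figures here, differently each time; this shift is not measured, so lip and stop must be found by feel.
- dock_pocket (a point): Nominal middle of the level cork pocket floor behind the lip (dock x = 215 mm, height 22 mm, 12 mm below the ramp's head). The pocket is 146 mm long, from the lip's far side to a fixed black end stop 55 mm high, so the seated crate has 6 mm of play; its origin then lies at dock x = 204 to 226 mm, 22 mm up.
- striped_mug: Loose white mug with dark stripes, 86x120x90 mm, origin at the centre of its underside; leave alone.
- pepper_mill: Loose brown wooden pepper mill, 58 mm wide, 170 mm high, origin at the centre of its underside; leave alone.
- honey_jar: Loose honey jar with a yellow lid, 64 mm wide, 87 mm high, origin at the centre of its underside; leave alone.

How it is judged (in metres and radians):
On the way, in this order (a step that is already met when the one before it is completed fails the run):
1. the crate stands in the mouth of the dock, in line with it and jars end first (x of crate in the frame of dock above -0.11 m and x of crate_push in the frame of dock below -0.1 m and y of crate in the frame of dock between -0.015 and 0.015 m and angle between the x axis of crate and the x axis of dock, either way round below 0.15 rad), for 0.05 s.
2. the crate is on the ramp between the cheeks, tilted by it (x of crate in the frame of dock between 0 and 0.16 m and y of crate in the frame of dock between -0.012 and 0.012 m and angle between crate's own z axis and vertical above 0.17 rad and angle between the x axis of crate and the x axis of dock, either way round below 0.4 rad), for 0.2 s.
At the end, for the whole second after the job is handed in: The crate lies flat (within 3 degrees) on the pocket floor (underside 22 mm, give or take 4, above the cooktop), all of it between the steel lip and the end stop (origin at dock x 198 to 232 mm), jars end farthest up, in line with the dock (within 6 degrees), at rest and let go (x of crate_push in the frame of dock below 0.17 m and z of crate in the frame of dock between 0.018 and 0.026 m and angle between crate's own z axis and vertical below 0.05 rad and x of crate in the frame of dock between 0.198 and 0.232 m and y of crate in the frame of dock between -0.012 and 0.012 m and angle between the x axis of crate and the x axis of dock, either way round below 0.1 rad and linear speed of crate below 0.01 m/s); the robot touches nothing.
It fails at once if the crate is lifted more than 14 mm above the lip's top (z of crate in the frame of dock above 0.048 m).
It fails at once if the crate is lifted off: over 20 mm up before the ramp, or over 35 mm up on its lower half ((x of crate in the frame of dock below -0.07 m and z of crate in the frame of dock above 0.02 m) or (x of crate in the frame of dock below 0.07 m and z of crate in the frame of dock above 0.035 m)).
It fails at once if on the ramp or in the pocket, the fingers press on the crate with more than 20 N (x of crate in the frame of dock above -0.03 m and contact force between the fingers and crate above 20 N).
It fails at once if the mug, the pepper mill or the honey jar is moved more than 20 mm or tipped (distance of any of striped_mug, pepper_mill, honey_jar from where it was at the start of the episode above 0.02 m or angle between any of striped_mug, pepper_mill, honey_jar's own z axis and vertical above 0.3 rad).
It also fails if it takes over 72 s, if anything falls off the work surface, if the arm or the gripper's body presses on something with over 40 N, if the wrist force passes 120 N, or if a joint passes its speed limit or range.

## Working session

There is one attempt and no reset: what is moved stays moved. The work goes in short steps, Python scripts to look and compute and a shell command to move; the robot and the scene stay as the last step left them, time stands still between calls to the robot, and variables do not carry over. Pictures are saved under pics/ and viewed, about 8 in all and at most 12, crops included, and the job is handed in when it is done.

```bash
ls; mkdir -p pics
cat > h.py <<'E'
from station import *
import numpy as np, cv2
def pts(c):
    z=c["z_map"]; v,u=np.mgrid[0:z.shape[0],0:z.shape[1]]
    P=np.stack([(u-c["cx"])/c["fx"]*z,-(v-c["cy"])/c["fy"]*z,-z],-1)
    T=np.array(c["extrinsics"]); return P@T[:3,:3].T+T[:3,3]
E
python3 - <<'E'
from h import *
s=state();print(s)
a=capture("scene");b=capture("top")
for n,c in(("scene",a),("top",b)):
    np.savez(n+".npz",**c); cv2.imwrite(f"pics/{n}0.png",c["img"]);print(n,c["fx"],c["cx"],c["cy"],np.round(c["extrinsics"],3).tolist(),[k for k in c])
E
```

```text
pics
{'t': 0.0, 'joints': array([57.06235486, 27.37466383,  1.27967646, 89.17900214, -0.6591435 ,
       63.55730987, -4.76173279]), 'joint_vel': array([ 0.01276388, -0.08350665,  0.00055503, -0.07944533, -0.04832778,
       -0.07050809, -0.0317349 ]), 'joint_torque': array([ 5.93978548e-04, -5.96446717e+01,  1.60772625e+00, -2.81191832e+01,
        1.23289702e-02,  9.34902637e-03, -1.22522715e-04]), 'tcp_pos': array([ 303.47547426, -602.26601448,  230.33376375]), 'eef_rot': array([-175.9480264 ,   89.89636064,  120.79687488]), 'force': array([-0.44568727, -0.54591277,  0.02446498]), 'wrist_torque': array([0.01471146, 0.02461537, 0.05746095]), 'width': 85.43006079558005}
scene 375.55070952743984 247.63412126462637 189.95137662003938 [[-0.721, 0.309, -0.62, -59.039], [-0.692, -0.339, 0.637, 711.346], [-0.013, 0.889, 0.458, 545.137], [0.0, 0.0, 0.0, 1.0]] ['img', 'z_map', 'fx', 'fy', 'cx', 'cy', 'extrinsics']
top 395.12930882833024 248.9239136385213 185.1910000069598 [[-0.005, 0.995, -0.095, 463.896], [-1.0, -0.005, 0.002, 41.772], [0.001, 0.095, 0.995, 1418.353], [0.0, 0.0, 0.0, 1.0]] ['img', 'z_map', 'fx', 'fy', 'cx', 'cy', 'extrinsics']
```

View pics/scene0.png

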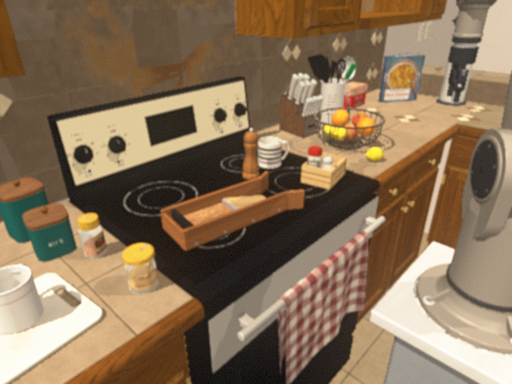

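View pics/top0.png

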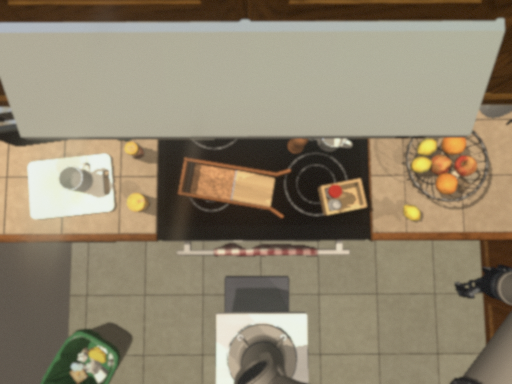

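The scene view shows the dock (about 235,210 px) with the crate at its mouth end (323,172), and the mill and mug behind it. In the top view the dock spans about (182..290, 160..212), with its mouth to the right, and the crate is at (343,197), jars end to the left.

Run:
```python
from h import *
for n in("top","scene"):
    c=dict(np.load(n+".npz"));W=pts(c);X,Y,Z=W[...,0],W[...,1],W[...,2]
    ok=c["z_map"]>0
    hsv=cv2.cvtColor(c["img"],cv2.COLOR_BGR2HSV)
    roi=ok&(X>350)&(X<900)&(Y>-400)&(Y<350)&(Z>35)&(Z<72)
    k,lab,st,ce=cv2.connectedComponentsWithStats(roi.astype(np.uint8))
    for i in range(1,k):
        if st[i,4]<25: continue
        m=lab==i; p=np.stack([X[m],Y[m]],-1).astype(np.float32)
        print(n,i,st[i],"hsv",np.median(hsv[m],0),"z pct",np.percentile(Z[m],[10,50,90]).round(1),"rect",[np.round(q,1) for q in cv2.minAreaRect(p)])
c=dict(np.load("top.npz"));
img=cv2.resize(c["img"][130:230,170:380],None,fx=3.8,fy=3.8,interpolation=cv2.INTER_CUBIC);cv2.imwrite("pics/topc.png",img)
```

```text
top 1 [289 139  15  13  71] hsv [ 13. 136. 100.] z pct [41.6 54.1 67.3] rect [array([ 732.1, -121.3]), array([52. , 30.4]), np.float64(58.9)]
top 2 [319 139  19  11  52] hsv [19.  44.  88.5] z pct [38.6 53.  68.9] rect [array([ 732.3, -232.6]), array([67.5, 17.8]), np.float64(62.1)]
top 6 [177 158 113  60 982] hsv [ 13. 146. 138.] z pct [46.1 57.2 62.2] rect [array([598.5,  95. ]), array([370.9, 169.2]), np.float64(79.9)]
top 7 [233 171   8  16  33] hsv [ 17.  91. 215.] z pct [35.5 36.5 38. ] rect [array([618.8,  82. ]), array([23.4, 55. ]), np.float64(77.4)]
top 10 [319 179  47  36 501] hsv [ 17. 117. 191.] z pct [43.9 59.8 64.6] rect [array([ 553.7, -284.5]), array([100.4, 143.5]), np.float64(11.2)]
scene 1 [262 141  15   3  29] hsv [ 21.  40. 242.] z pct [65.  68.2 71.4] rect [array([ 790.2, -277.8]), array([51.4, 13.8]), np.float64(34.8)]
scene 3 [258 146  24  14 236] hsv [ 17.   56.  162.5] z pct [38.1 53.4 68.3] rect [array([ 744.9, -232.1]), array([84.3, 39.9]), np.float64(50.1)]
scene 4 [301 152  46  27 621] hsv [ 18. 127. 228.] z pct [40.1 56.2 63.8] rect [array([ 555.4, -282.6]), array([103.3, 146.9]), np.float64(10.7)]
scene 5 [243 157  16  13 161] hsv [ 13. 169. 168.] z pct [39.1 52.6 67.4] rect [array([ 734. , -119.1]), array([50.5, 30.3]), np.float64(44.6)]
scene 6 [ 160  171  144   68 2464] hsv [ 13. 168. 132.] z pct [38.  49.9 58.4] rect [array([591.6,  96.8]), array([373.6, 166.8]), np.float64(81.8)]
```

View pics/topc.png

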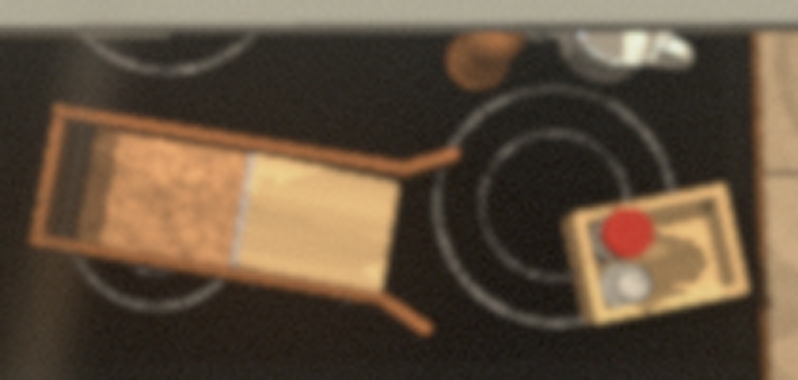

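```bash
cat > fit.py <<'E'
from h import *
def dock(c):
    W=pts(c);X,Y,Z=W[...,0],W[...,1],W[...,2]
    m=(c["z_map"]>0)&(X>440)&(X<720)&(Y>-110)&(Y<290)&(Z>50)&(Z<66)
    p=np.stack([X[m],Y[m]],-1); d=np.array([np.cos(np.radians(80.5)),np.sin(np.radians(80.5))])
    for _ in range(4):
        n=np.array([-d[1],d[0]]);u=p@d;v=p@n
        v0=np.median([np.percentile(v,0),np.percentile(v,100)]) if _==0 else v0
        L=[]
        sel=(u<u.max()-30)&(u>u.max()-290)
        vc=(v[sel].min()+v[sel].max())/2 if _==0 else vc
        for s in(1,-1):
            q=p[sel&((v-vc)*s>40)].astype(np.float32)
            l=cv2.fitLine(q,cv2.DIST_HUBER,0,.01,.01).ravel();dd=l[:2]*np.sign(l[1]);L.append((dd,l[2:]))
        d=(L[0][0]+L[1][0])/2;d/=np.linalg.norm(d);n=np.array([-d[1],d[0]])
        vc=(L[0][1]@n+L[1][1]@n)/2
    u=p@d;v=p@n-vc
    print("dock yaw",[np.degrees(np.arctan2(l[0][1],l[0][0])).round(2) for l in L],"v",[ (l[1]@n-vc).round(1) for l in L],"vc",round(vc,1),"u range",np.percentile(u,[0,.3,50,99.7,100]).round(1),"z",np.median(Z[m]))
    return d,n,vc,u,v
def crate(c):
    W=pts(c);X,Y,Z=W[...,0],W[...,1],W[...,2]
    m=(c["z_map"]>0)&(X>440)&(X<690)&(Y>-400)&(Y<-150)&(Z>52)&(Z<68)
    p=np.stack([X[m],Y[m]],-1).astype(np.float32)
    r=cv2.minAreaRect(p);print("crate",r,np.median(Z[m]));return p
E
python3 - <<'E'
from fit import *
for n in("top","scene"):
    c=dict(np.load(n+".npz"));print(n);d,nn,vc,u,v=dock(c);crate(c)
    # flare start: |v| vs u
    for a in np.arange(u.min(),u.min()+90,8):
        s=(u>=a)&(u<a+8)
        if s.any(): print(round(a),np.abs(v[s]).round(0).min(),np.abs(v[s]).max().round(0),end=" | ")
    print()
    W=pts(c);h=cv2.cvtColor(c["img"],cv2.COLOR_BGR2HSV)
    for nm,lo,hi in(("red",(0,150,80),(8,255,255)),):
        m=(cv2.inRange(h,lo,hi)>0)&(W[...,1]<-150)&(W[...,1]>-400)&(W[...,0]>400)&(W[...,2]>60);print(nm,np.median(W[m],0))
E
```

```text
top
dock yaw [np.float32(80.03), np.float32(80.42)] v [np.float32(59.6), np.float32(-59.6)] vc -572.2 u range [ 10.2  11.1 241.  379.8 380.3] z 58.14804951443739
crate ((553.7142944335938, -284.4511413574219), (99.77010345458984, 143.60511779785156), 10.905868530273438) 60.59498523031243
10 74.0 85.0 | 18 71.0 81.0 | 26 66.0 79.0 | 34 63.0 74.0 | 42 58.0 71.0 | 50 56.0 66.0 | 58 55.0 64.0 | 66 55.0 65.0 | 74 56.0 63.0 | 82 54.0 64.0 | 90 55.0 65.0 | 98 55.0 64.0 | 
red [ 567.98562785 -244.69405409  115.19938302]
scene
dock yaw [np.float32(80.02), np.float32(80.21)] v [np.float32(59.9), np.float32(-59.9)] vc -570.8 u range [  7.9  13.5 253.5 381.4 382.2] z 55.940332926768264
crate ((555.0361328125, -283.6101989746094), (103.11766815185547, 144.5686492919922), 9.569751739501953) 60.17332982314667
8 76.0 83.0 | 16 72.0 84.0 | 24 69.0 79.0 | 32 64.0 81.0 | 40 59.0 75.0 | 48 57.0 69.0 | 56 55.0 65.0 | 64 54.0 68.0 | 72 56.0 66.0 | 80 55.0 64.0 | 88 55.0 66.0 | 96 55.0 66.0 | 
red [ 562.5999514  -231.50889829  110.20013716]
```

```bash
cat >> h.py <<'E'
from scipy.spatial.transform import Rotation as Ro
D0=np.array([572.5,-43.1]);DY=80.2
dd=np.array([np.cos(np.radians(DY)),np.sin(np.radians(DY))]);dn=np.array([-dd[1],dd[0]])
def R():return Ro.from_euler("xyz",state()["eef_rot"],degrees=True).as_matrix()
def plan(p,jyaw=None):
    """tool shift (cm) to world point p, and turn about tool x to put jaw axis at world yaw jyaw"""
    s=state();M=R();print("t",round(s["t"],2),"tcp",s["tcp_pos"].round(1),"F",s["force"].round(1),"w",round(s["width"],1))
    q=s["tcp_pos"][:2]-D0;print("dockxy",(q@dd).round(1),(q@dn).round(1),"toolx",M[:,0].round(3))
    print("shift cm",(M.T@(np.array(p)-s["tcp_pos"])/10).round(2))
    y=np.degrees(np.arctan2(M[1,2],M[0,2]));print("jaw yaw",round(y,1))
    if jyaw is not None:
        t=(y-jyaw+90)%180-90;print("turn(about tool x, down => reverses)",round(t,1))
E
python3 -c "
from h import *
plan([566,-348.5,150],100.3);print(R().round(2))"
```

```text
t 0.1 tcp [ 303.5 -602.3  230.4] F [-0.3 -0.1 -0.8] w 85.3
dockxy -596.9 169.9 toolx [-0.001  0.001 -1.   ]
shift cm [  8.06  34.86 -10.84]
jaw yaw -63.3
turn(about tool x, down => reverses) 16.4
[[-0.    0.89  0.45]
 [ 0.    0.45 -0.89]
 [-1.   -0.   -0.  ]]
```

```bash
python3 -m crank '[[5,0,4,-1.2,0],[5,0,4.4,-1.4,0],[5,0,4.4,-1.4,0],[5,0,4.4,-1.4,0],[5,0,4.4,-1.4,0],[5,0,4.4,-1.4,0],[5,0,4.4,-1.4,0],[5,0,4.4,-1.4,0],[5,0,0,0,8],[5,0,0,0,8],[5,0,0,0,0]]' 30; python3 -c "
from h import *
plan([566,-348.5,100],100.3)
c=capture('wrist');cv2.imwrite('pics/w1.png',c['img']);np.savez('w1.npz',**c);crate(c) if 0 else None
from fit import *
crate(c)"
```

```text
t: 1.2
tcp_pos: [572.0, -335.8, 222.8]
eef_rot: [-138.6, 89.3, 141.5]
force: [0.5, -0.5, -0.6]
width: 50.1
t 1.2 tcp [ 572.  -335.8  222.8] F [ 0.5 -0.5 -0.6] w 50.1
dockxy -288.6 -49.3 toolx [-0.01   0.008 -1.   ]
shift cm [12.27 -0.71  1.26]
jaw yaw -79.9
turn(about tool x, down => reverses) -0.2
crate ((556.6182861328125, -283.9247741699219), (101.105224609375, 140.08270263671875), 10.662765502929688) 60.01886831405022
```

View pics/w1.png

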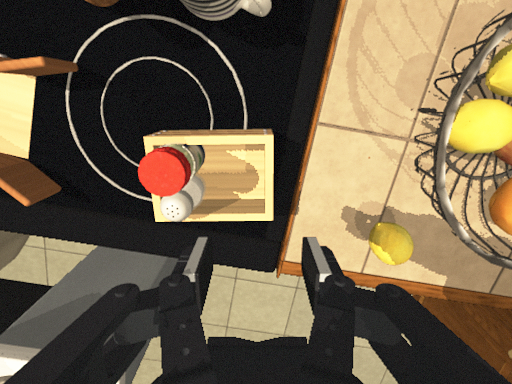

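The wrist view shows the crate's trailing wall at column ~268, roughly below the open jaws, with the jars at (165,170) and (175,205). The measured pose agrees with the fixed cameras.

```bash
python3 -m crank '[[5,4,-0.5,1.2,0.2],[5,4,0,0,0],[5,2,0,0,0],[5,0,0,0,0]]'; python3 -c "
from h import *
plan([567.5,-348.3,35],100.5)"
```

```text
t: 1.65
tcp_pos: [566.6, -352.3, 121.0]
eef_rot: [-129.9, 89.5, 150.8]
force: [0.4, 1.1, -0.2]
width: 50.3
t 1.65 tcp [ 566.6 -352.3  121. ] F [ 0.4  1.1 -0.2] w 50.3
dockxy -305.7 -46.9 toolx [-0.008  0.005 -1.   ]
shift cm [ 8.6   0.22 -0.32]
jaw yaw -79.3
turn(about tool x, down => reverses) 0.2
```

```bash
python3 -m crank '[[5,3,0.2,-0.3,0],[5,3,0,0,0],[5,2.5,0,0,0],[5,0,0,0,0]]'; python3 -c "
from h import *
plan([567.5,-348.3,35],100.5)"
```

```text
t: 2.05
tcp_pos: [568.6, -352.8, 38.5]
eef_rot: [-120.9, 89.8, 160.1]
force: [0.3, 0.3, -0.4]
width: 49.9
t 2.05 tcp [ 568.6 -352.8   38.5] F [ 0.3  0.3 -0.4] w 49.9
dockxy -305.9 -48.8 toolx [-0.003  0.001 -1.   ]
shift cm [ 0.35 -0.02 -0.46]
jaw yaw -78.9
turn(about tool x, down => reverses) 0.6
```

```bash
python3 -m crank '[[5,0.2,0,-0.45,1],[3,0,0,0,0],[0,0,0,0,0],[0,0,0,0,0],[0,0,0,0,0],[0,0,0,0,0],[0,0,0,0,0]]' 30; python3 -c "
from h import *
plan([567.5,-348.3,35],100.5)"
```

```text
t: 2.75
tcp_pos: [570.2, -350.0, 43.0]
eef_rot: [48.7, 89.8, -31.2]
force: [0.5, 0.7, -3.4]
width: 8.1
t 2.75 tcp [ 570.2 -350.    43. ] F [ 0.5  0.7 -3.4] w 8.1
dockxy -302.8 -50.0 toolx [ 0.004 -0.002 -1.   ]
shift cm [ 0.8  -0.24 -0.22]
jaw yaw -79.9
turn(about tool x, down => reverses) -0.4
```

```bash
python3 -m crank '[[0,0.3,0,0,0],[0,0.2,0,0,0],[0,0,0,0,0]]' 30; python3 -c "
from h import *
plan([567.5,-348.3,35],100.5)
from fit import *
crate(capture('top'));crate(capture('scene'))"
```

```text
t: 3.05
tcp_pos: [570.4, -350.0, 42.8]
eef_rot: [52.5, 89.8, -27.4]
force: [0.3, 0.0, -4.4]
width: 7.9
t 3.05 tcp [ 570.4 -350.    42.8] F [ 0.3  0.  -4.4] w 7.9
dockxy -302.8 -50.1 toolx [ 0.003 -0.002 -1.   ]
shift cm [ 0.78 -0.25 -0.22]
jaw yaw -79.9
turn(about tool x, down => reverses) -0.4
crate ((553.9635009765625, -285.0752868652344), (100.61784362792969, 140.85662841796875), 10.05002498626709) 61.33700418020112
crate ((556.4146118164062, -286.15228271484375), (101.2802505493164, 147.923583984375), 10.345438957214355) 60.09369728586563
```

```bash
python3 -m crank '[[0,0.6,0,0,0]]' 30; python3 -m crank '[[0,0.6,0,0,0]]' 30;python3 -m crank '[[0,0,0,0,0]]'
```

```text
t: 3.25
tcp_pos: [571.5, -350.1, 40.0]
eef_rot: [60.1, 89.7, -19.8]
force: [-10.1, 9.1, 39.3]
width: 8.3
t: 3.35
tcp_pos: [572.5, -350.0, 38.2]
eef_rot: [65.9, 89.6, -14.0]
force: [-12.4, 9.1, 37.9]
width: 8.1
t: 3.45
tcp_pos: [572.6, -349.6, 39.2]
eef_rot: [69.2, 89.6, -10.7]
force: [-0.1, 1.3, -5.8]
width: 8.3
```

```bash
python3 -m crank '[[0,0.1,0,0,4],[0,0.1,0,0,5],[0,0.1,0,0,5],[0,0.1,0,0,5],[0,0.1,0,0,3],[0,0.05,0,0,0]]' 30; python3 -c "
from h import *
p=D0-170*dd
plan([p[0],p[1],41],80.2)
from fit import *
crate(capture('top'))"
```

```text
t: 4.05
tcp_pos: [573.8, -350.3, 38.2]
eef_rot: [85.9, 89.5, -16.7]
force: [-2.5, 1.7, 2.3]
width: 8.1
t 4.05 tcp [ 573.8 -350.3   38.2] F [-2.5  1.7  2.3] w 8.1
dockxy -302.5 -53.6 toolx [ 0.008 -0.002 -1.   ]
shift cm [ -0.34  -5.99 -12.97]
jaw yaw -102.6
turn(about tool x, down => reverses) -2.8
crate ((581.9049682617188, -284.7827453613281), (141.52757263183594, 100.8797607421875), 77.51655578613281) 61.01481204634683
```

```bash
python3 -m crank '[[0,0.05,-1,-0.5,-1.5],[0,0.05,-1.5,-1,-1.2],[0,0.05,-1.5,-1.5,0],[0,0.05,-1.4,-1.5,0],[0,0.05,-0.8,-1.5,0],[0,0.05,0,-1.5,0],[0,0.05,0,-1,0],[0,0.05,0,-0.5,0],[0,0.05,0,0,0]]' 30; python3 -c "
from h import *
p=D0-160*dd
plan([p[0],p[1],41],80.2)
from fit import *
for n in('top','scene'):
  q=crate(capture(n));r=cv2.minAreaRect(q);e=np.array(r[0])-D0;print((e@dd).round(1),(e@dn).round(1))"
```

```text
t: 5.0
tcp_pos: [532.6, -259.8, 38.1]
eef_rot: [62.5, 87.9, -37.3]
force: [-3.2, -0.7, 9.3]
width: 8.1
t 5.0 tcp [ 532.6 -259.8   38.1] F [-3.2 -0.7  9.3] w 8.1
dockxy -220.4 2.4 toolx [ 0.029 -0.022 -0.999]
shift cm [-0.38  0.25 -6.03]
jaw yaw -99.8
turn(about tool x, down => reverses) -0.0
crate ((535.1856689453125, -202.74130249023438), (121.39306640625, 100.90193939208984), 80.80606842041016) 61.3749531876806
-163.7 9.6
crate ((535.4371948242188, -208.48846435546875), (132.91815185546875, 102.10667419433594), 80.24467468261719) 59.90190246751624
-169.3 8.4
```

```bash
sed -i 's/Y>-400)&(Y<-150)&(Z>52)/Y>-400)\&(Y<YM)\&(Z>52)/; s/def crate(c):/def crate(c,YM=-85):/' fit.py; python3 -m crank '[[0,0,0.3,-0.5,0],[0,0,0.3,-1,0],[0,0,0.3,-1,0],[0,0,0,-1,0],[0,0,0,-1,0],[0,0,0,-0.5,0],[0,0,0,0,0]]' 30; python3 -c "
from h import *
p=D0-160*dd
plan([p[0],p[1],41],80.2)
from fit import *
for n in('top','scene'):
  q=crate(capture(n),-85);r=cv2.minAreaRect(q);e=np.array(r[0])-D0;print((e@dd).round(1),(e@dn).round(1))"
```

```text
t: 5.8
tcp_pos: [550.8, -213.1, 38.2]
eef_rot: [57.3, 87.7, -42.6]
force: [-1.2, -3.0, 4.6]
width: 8.4
t 5.8 tcp [ 550.8 -213.1   38.2] F [-1.2 -3.   4.6] w 8.4
dockxy -171.2 -7.6 toolx [ 0.029 -0.027 -0.999]
shift cm [-0.33 -0.75 -1.11]
jaw yaw -99.9
turn(about tool x, down => reverses) -0.1
crate ((573.4456787109375, -144.79544067382812), (131.09812927246094, 143.50094604492188), 84.62938690185547) 60.57536941124613
-100.1 -18.2
crate ((560.3934936523438, -144.77349853515625), (171.90872192382812, 124.83882904052734), 66.20285034179688) 60.22904948050086
-102.3 -5.4
```

```bash
cat >> fit.py <<'E'
def crate2(c,x1=-20,hw=58,z0=52,z1=68):
    W=pts(c);Z=W[...,2];e=W[...,:2]-D0;x,y=e@dd,e@dn
    m=(c["z_map"]>0)&(x>-350)&(x<x1)&(abs(y)<hw)&(Z>z0)&(Z<z1)
    p=np.stack([x[m],y[m]],-1).astype(np.float32);r=cv2.minAreaRect(p);print("crate in dock",np.round(r[0],1),np.round(r[1],1),round(r[2],1),"z",np.median(Z[m]).round(1),"yrange",np.percentile(p[:,1],[1,99]).round(1));return p
E
python3 -c "
from fit import *
for n in('top','scene','wrist'): 
  c=capture(n);crate2(c)
cv2.imwrite('pics/w2.png',c['img'])"
```

```text
crate in dock [-103.3   -0.5] [136.9  99.8] 0.0 z 61.2 yrange [-50.2  49.2]
crate in dock [-111.2   -1.1] [101.9 158. ] 89.7 z 60.1 yrange [-50.8  48.9]
crate in dock [-119.4   -4.6] [137.8 100.8] 0.4 z 60.0 yrange [-54.4  32.3]
```

View pics/w2.png

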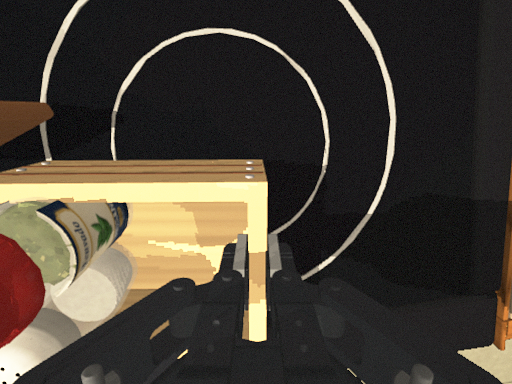

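The wrist view shows the trailing wall (column ~257) pinched between the fingers. The crate is lined up with the dock, at about -105, y -0.8 mm and yaw 0.

```bash
python3 -m crank '[[0,0,0,-0.5,0],[0,0,0,-1,0],[0,0,0,-1,0],[0,0,0,-0.6,0],[0,0,0,0,0]]' 30; python3 -c "
from h import *
p=D0-160*dd
plan([p[0],p[1],41],80.2)
from fit import *
for n in('top','scene'): 
  c=capture(n);crate2(c,-14)"
```

```text
t: 6.55
tcp_pos: [556.0, -186.0, 38.2]
eef_rot: [55.8, 87.6, -44.4]
force: [-0.5, -0.3, 4.0]
width: 8.3
t 6.55 tcp [ 556.  -186.    38.2] F [-0.5 -0.3  4. ] w 8.3
dockxy -143.6 -8.1 toolx [ 0.03  -0.03  -0.999]
shift cm [-0.27 -0.79  1.65]
jaw yaw -100.2
turn(about tool x, down => reverses) -0.4
crate in dock [-73.1  -1.4] [118.1 100.8] 0.3 z 61.3 yrange [-51.4  48.3]
crate in dock [-88.  -3.] [147.9 103.7] 0.1 z 60.2 yrange [-52.5  47.8]
```

```bash
python3 -m crank '[[3,0,0,0,0],[3,0,0,0,0],[3,-0.2,0,0,0],[3,-3,0,0,0],[4,-4,0,0,0],[4,-2.5,0,0,0],[4,0,-0.4,2,0],[4,0,-0.3,3,0],[4,0,0,0,0]]' 20; python3 -c "
from h import *
p=D0-200*dd
plan([p[0],p[1],41],DY+90);print(state()['joints'].round(0))
from fit import *
for n in('top','scene'): 
  c=capture(n);crate2(c,-14)"
```

```text
t: 7.55
tcp_pos: [535.5, -228.9, 137.3]
eef_rot: [54.1, 87.9, -45.9]
force: [-0.0, -0.3, 0.0]
width: 40.2
t 7.55 tcp [ 535.5 -228.9  137.3] F [-0.  -0.3  0. ] w 40.2
dockxy -189.4 4.8 toolx [ 0.025 -0.026 -0.999]
shift cm [9.66 0.2  0.85]
jaw yaw -100.0
turn(about tool x, down => reverses) 89.8
[ 11.  24.   7. 109.  -3.  46. -81.]
crate in dock [-80.8  -1.7] [100.7 133.6] 89.4 z 61.0 yrange [-51.7  48.3]
crate in dock [-81.9  -2.1] [103.8 135.5] 89.3 z 60.0 yrange [-53.   48.5]
```

```bash
python3 -m crank '[[4,0,0,1,-8.2],[4,0,0,0,-8.2],[4,0,0,0,-8.2],[4,0,0,0,-8.2],[4,0,0,0,-8.2],[4,0,0,0,-8.2],[4,0,0,0,-8.2],[4,0,0,0,-8.2],[4,0,0,0,-8.2],[4,0,0,0,-8.2],[4,0,0,0,-8],[4,0,0,0,0]]' 20; python3 -c "
from h import *
p=D0-190*dd-1*dn
plan([p[0],p[1],34],DY+90);print(state()['joints'].round(0))"
```

```text
t: 8.85
tcp_pos: [537.4, -216.1, 131.4]
eef_rot: [-27.8, 88.8, -33.1]
force: [0.1, 0.1, -0.5]
width: 39.6
t 8.85 tcp [ 537.4 -216.1  131.4] F [ 0.1  0.1 -0.5] w 39.6
dockxy -176.4 5.1 toolx [ 0.018 -0.012 -1.   ]
shift cm [ 9.76 -1.31  0.32]
jaw yaw -5.3
turn(about tool x, down => reverses) 4.5
[ 28.  25. -15. 108.   9.  47.   2.]
```

```bash
python3 -m crank '[[4,0,0,0,4.5],[4,0,-1.4,0.6,0],[4,3,0,0,0],[4,3,0,0,0],[4,3,0,0,0],[4,0,0,0,0]]' 20; python3 -c "
from h import *
p=D0-190*dd-1*dn
plan([p[0],p[1],34],DY+90)"
```

```text
t: 9.45
tcp_pos: [546.1, -233.8, 39.5]
eef_rot: [-21.3, 88.6, -31.6]
force: [-1.6, -0.1, -0.2]
width: 39.8
t 9.45 tcp [ 546.1 -233.8   39.5] F [-1.6 -0.1 -0.2] w 39.8
dockxy -192.4 -6.5 toolx [ 0.021 -0.013 -1.   ]
shift cm [ 0.54  0.24 -0.56]
jaw yaw -10.3
turn(about tool x, down => reverses) -0.5
```

```bash
python3 -m crank '[[4,0.3,0.6,-0.5,-0.4],[4,0,0.8,0,0],[4,0,0.6,0,0],[4,0,0.5,0,0],[4,0,0.4,0,0],[4,0,0.4,0,0],[4,0,0.4,0,0],[4,0,0.4,0,0],[4,0,0.4,0,0],[4,0,0.4,0,0]]' 20; python3 -c "
from h import *
plan([*D0,34],DY+90)"
```

```text
t: 10.45
tcp_pos: [552.9, -186.1, 41.4]
eef_rot: [-25.8, 88.1, -35.9]
force: [-0.4, -5.9, 1.1]
width: 40.2
t 10.45 tcp [ 552.9 -186.1   41.4] F [-0.4 -5.9  1.1] w 40.2
dockxy -144.3 -5.0 toolx [ 0.028 -0.02  -0.999]
shift cm [ 0.51 14.44 -0.6 ]
jaw yaw -10.1
turn(about tool x, down => reverses) -0.3
```

```bash
python3 -m crank '[[4,0.1,0.4,-0.1,0],[4,0.1,0.4,-0.1,0],[4,0.1,0.4,-0.1,0],[4,0.05,0.4,-0.1,0],[4,0.05,0.4,0,0],[4,0.05,0.4,0,0],[4,0.05,0.4,0,0],[4,0.05,0.4,0,0]]' 20; python3 -c "
from h import *
plan([*D0,34],DY+90)"
```

```text
t: 11.25
tcp_pos: [556.7, -163.9, 39.0]
eef_rot: [-34.6, 87.3, -45.2]
force: [-1.3, -6.2, 3.1]
width: 39.8
t 11.25 tcp [ 556.7 -163.9   39. ] F [-1.3 -6.2  3.1] w 39.8
dockxy -121.7 -5.0 toolx [ 0.033 -0.033 -0.999]
shift cm [ 0.15 12.17 -0.7 ]
jaw yaw -10.6
turn(about tool x, down => reverses) -0.8
```

```bash
python3 -m crank '[[4,0.05,0.6,-0.1,-0.4],[4,0.05,0.6,-0.1,-0.4],[4,0.05,0.6,-0.1,0],[4,0.05,0.6,-0.1,0],[4,0.05,0.6,0,0],[4,0.05,0.6,0,0]]' 20; python3 -c "
from h import *
plan([*D0,34],DY+90)
from fit import *
c=capture('scene');cv2.imwrite('pics/s3.png',cv2.resize(c['img'][110:260,140:380],None,fx=3,fy=3));crate2(c,-14);crate2(capture('top'),-14)"
```

```text
t: 11.85
tcp_pos: [561.3, -135.5, 37.9]
eef_rot: [-38.6, 86.7, -48.9]
force: [-0.8, -5.3, 2.9]
width: 39.8
t 11.85 tcp [ 561.3 -135.5   37.9] F [-0.8 -5.3  2.9] w 39.8
dockxy -93.0 -4.7 toolx [ 0.037 -0.043 -0.998]
shift cm [ 0.03  9.3  -0.57]
jaw yaw -10.3
turn(about tool x, down => reverses) -0.5
crate in dock [-67.9   5.7] [116.4  71.8] 69.2 z 60.0 yrange [-51.5  47.8]
crate in dock [-46.3  -2.2] [ 59.2 101.5] 0.8 z 63.6 yrange [-51.8  48.2]
```

View pics/s3.png

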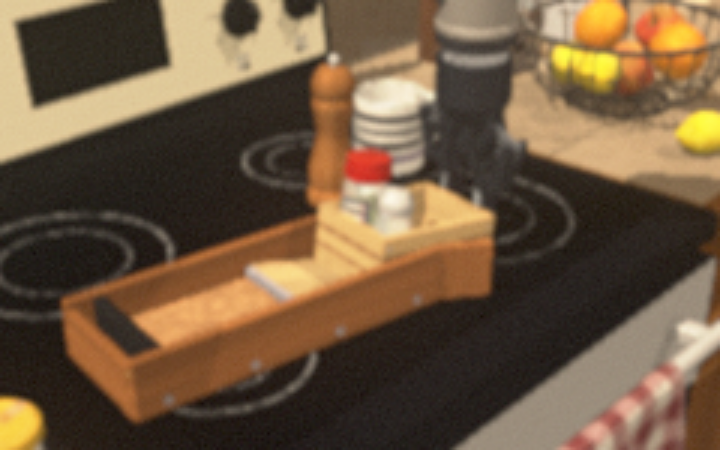

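The crate sits between the cheeks with its jars end on the ramp (at ~350,215 in this crop). The gripper is clear of the mug.

```bash
python3 -m crank '[[4,0.05,0.6,-0.1,-0.3],[4,0.05,0.6,-0.1,0],[4,0.05,0.6,-0.1,0],[4,0.05,0.6,-0.1,0],[4,0.05,0.6,0,0],[4,0.05,0.6,0,0],[4,0.05,0.6,0,0],[4,0.05,0.6,0,0]]' 20; python3 -c "
from h import *
plan([*D0,34],DY+90)"
```

```text
t: 12.75
tcp_pos: [566.8, -95.1, 34.1]
eef_rot: [-42.1, 86.3, -52.7]
force: [-0.5, -5.2, 4.4]
width: 40.3
t 12.75 tcp [566.8 -95.1  34.1] F [-0.5 -5.2  4.4] w 40.3
dockxy -52.3 -3.2 toolx [ 0.039 -0.051 -0.998]
shift cm [-0.24  5.22 -0.39]
jaw yaw -10.5
turn(about tool x, down => reverses) -0.7
```

```bash
python3 -m crank '[[4,-0.05,0.6,-0.1,-0.3],[4,-0.05,0.6,-0.1,-0.3],[4,-0.05,0.6,-0.1,0],[4,-0.05,0.6,0,0],[4,-0.1,0.6,0,0],[4,-0.1,0.6,0,0]]' 20; python3 -c "
from h import *
plan([*D0,34],DY+90)"
```

```text
t: 13.35
tcp_pos: [569.0, -59.8, 35.9]
eef_rot: [-46.2, 86.3, -56.3]
force: [-1.8, -9.7, 5.7]
width: 39.7
t 13.35 tcp [569.  -59.8  35.9] F [-1.8 -9.7  5.7] w 39.7
dockxy -17.1 0.6 toolx [ 0.036 -0.054 -0.998]
shift cm [0.11 1.71 0.05]
jaw yaw -10.1
turn(about tool x, down => reverses) -0.3
```

```bash
python3 -m crank '[[4,-0.2,0.5,0,0],[4,-0.2,0.5,0,0],[4,-0.2,0.5,0,0],[4,-0.2,0.5,0,0],[4,-0.2,0.5,0,0]]' 20; python3 -c "
from h import *
plan([*D0,34],DY+90)
from fit import *
c=capture('scene');cv2.imwrite('pics/s4.png',cv2.resize(c['img'][110:260,140:380],None,fx=3,fy=3))"
```

```text
t: 13.85
tcp_pos: [572.3, -33.0, 44.8]
eef_rot: [-48.5, 86.3, -58.6]
force: [1.4, -4.6, -0.4]
width: 40.1
t 13.85 tcp [572.3 -33.   44.8] F [ 1.4 -4.6 -0.4] w 40.1
dockxy 9.9 2.0 toolx [ 0.034 -0.056 -0.998]
shift cm [ 1.14 -0.93  0.15]
jaw yaw -10.1
turn(about tool x, down => reverses) -0.3
```

View pics/s4.png

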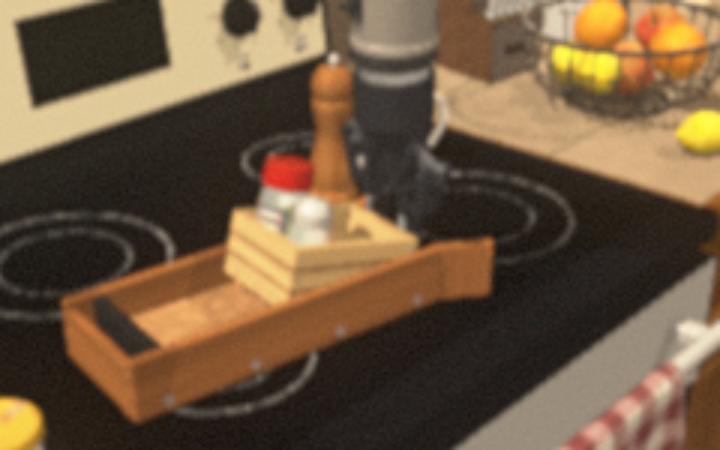

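Full ramp tilt is visible, with the jars over the lip and the fingers behind the trailing wall.

```bash
cat >> fit.py <<'E'
def tilt():
    c=capture("top");W=pts(c);Z=W[...,2];e=W[...,:2]-D0;x,y=e@dd,e@dn
    m=(c["z_map"]>0)&(x>-20)&(x<300)&(abs(y)<49)&(Z>60)
    h=cv2.cvtColor(c["img"],cv2.COLOR_BGR2HSV)
    s=state();tx=(s["tcp_pos"][:2]-D0)@dd
    w=m&(abs(y)>40)&(x>tx+20)&(Z<118)
    a,b=np.polyfit(x[w],Z[w],1)
    for _ in range(3):
        r=abs(Z[w]-a*x[w]-b)<5; a,b=np.polyfit(x[w][r],Z[w][r],1)
    print("rim x",np.percentile(x[w][r],[1,99]).round(0),"tilt deg",np.degrees(np.arctan(a)).round(1),"n",r.sum(),"rim z@",[(q,round(a*q+b)) for q in(50,150,200)])
E
python3 -m crank '[[4,-0.2,0.5,0.1,0],[4,-0.2,0.5,0.1,0],[4,-0.2,0.5,0.1,0]]' 20; python3 -c "
from fit import *
plan([*D0,34],DY+90)
tilt()"
```

```text
t: 14.2
tcp_pos: [576.7, -17.5, 50.6]
eef_rot: [-50.5, 86.3, -60.6]
force: [-0.8, -5.0, 0.2]
width: 40.2
t 14.2 tcp [576.7 -17.5  50.6] F [-0.8 -5.   0.2] w 40.2
dockxy 26.0 0.2 toolx [ 0.032 -0.056 -0.998]
shift cm [ 1.78 -2.51 -0.04]
jaw yaw -10.1
turn(about tool x, down => reverses) -0.3
rim x [ 76. 175.] tilt deg 9.2 n 84 rim z@ [(50, 81), (150, 98), (200, 106)]
```

```bash
python3 -m crank '[[4,-0.2,0.4,0,0],[4,-0.2,0.4,0,0]]' 20; python3 -c "
from fit import *
plan([*D0,34],DY+90)
tilt()"; python3 -m crank '[[4,-0.2,0.4,0,0]]' 20; python3 -c "
from fit import *
tilt()"
```

```text
t: 14.45
tcp_pos: [578.5, -9.0, 54.9]
eef_rot: [-50.4, 86.3, -60.5]
force: [0.2, -5.5, 2.3]
width: 39.7
t 14.45 tcp [578.5  -9.   54.9] F [ 0.2 -5.5  2.3] w 39.7
dockxy 34.6 -0.1 toolx [ 0.032 -0.057 -0.998]
shift cm [ 2.25 -3.35 -0.08]
jaw yaw -10.1
turn(about tool x, down => reverses) -0.3
rim x [ 87. 184.] tilt deg 10.6 n 88 rim z@ [(50, 80), (150, 99), (200, 108)]
t: 14.6
tcp_pos: [579.2, -5.3, 57.1]
eef_rot: [-50.6, 86.2, -60.7]
force: [-1.4, -5.0, 2.6]
width: 40.0
rim x [ 96. 188.] tilt deg 8.3 n 87 rim z@ [(50, 84), (150, 98), (200, 106)]
```

```bash
python3 -m crank '[[4,-0.1,0.4,0,0],[4,-0.1,0.4,0,0]]' 20; python3 -c "
from fit import *
tilt()"; python3 -m crank '[[4,-0.1,0.4,0,0],[4,-0.1,0.4,0,0]]' 20; python3 -c "
from fit import *
plan([*D0,34],DY+90)
tilt()
c=capture('scene');cv2.imwrite('pics/s5.png',cv2.resize(c['img'][110:260,140:380],None,fx=3,fy=3))"
```

```text
t: 14.85
tcp_pos: [581.2, 2.3, 59.8]
eef_rot: [-50.1, 86.2, -60.3]
force: [-0.9, -6.1, 5.3]
width: 40.2
rim x [100. 197.] tilt deg 7.8 n 92 rim z@ [(50, 83), (150, 97), (200, 104)]
t: 15.1
tcp_pos: [583.4, 14.0, 61.7]
eef_rot: [-46.9, 86.3, -57.0]
force: [-0.6, -0.1, -0.2]
width: 40.1
t 15.1 tcp [583.4  14.   61.7] F [-0.6 -0.1 -0.2] w 40.1
dockxy 58.2 -1.0 toolx [ 0.035 -0.054 -0.998]
shift cm [ 3.04 -5.68 -0.2 ]
jaw yaw -10.0
turn(about tool x, down => reverses) -0.2
rim x [117. 296.] tilt deg -12.2 n 96 rim z@ [(50, 117), (150, 95), (200, 84)]
```

View pics/s5.png

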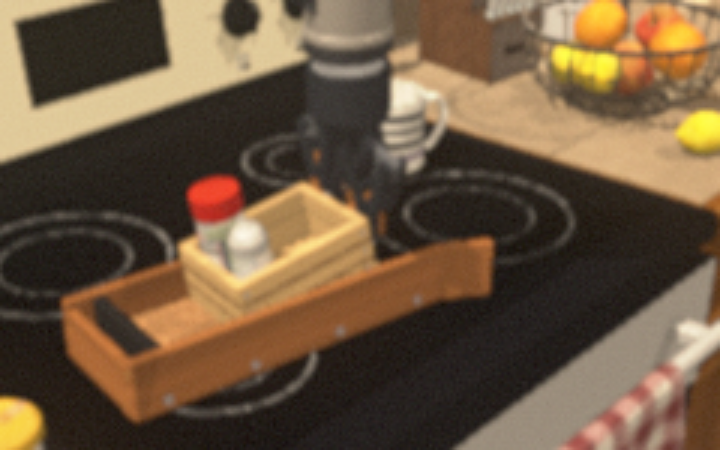

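Tipped: nose-down about 12°, contact force zero and the fingers clear. I'll push on gently with the fingers high.

```bash
python3 -m crank '[[4,0,0.4,0,0],[4,0,0.4,0,0],[4,0,0.4,0,0],[4,0,0.4,0,0],[4,0,0.4,0,0]]' 20; python3 -c "
from fit import *
plan([*D0,34],DY+90)
tilt()"
```

```text
t: 15.7
tcp_pos: [586.1, 34.5, 59.8]
eef_rot: [-49.3, 86.3, -59.4]
force: [-0.4, -2.2, -0.9]
width: 40.3
t 15.7 tcp [586.1  34.5  59.8] F [-0.4 -2.2 -0.9] w 40.3
dockxy 78.8 -0.2 toolx [ 0.033 -0.056 -0.998]
shift cm [ 2.97 -7.75 -0.1 ]
jaw yaw -10.0
turn(about tool x, down => reverses) -0.2
rim x [143. 232.] tilt deg -8.4 n 83 rim z@ [(50, 109), (150, 94), (200, 87)]
```

```bash
python3 -m crank '[[4,0,0.4,0,0],[4,0,0.4,0,0],[4,0,0.4,0,0],[4,0,0.4,0,0],[4,0,0.4,0,0],[4,0,0.4,0,0],[4,0,0.4,0,0],[4,0,0.4,0,0]]' 20; python3 -c "
from fit import *
plan([*D0,34],DY+90)
tilt()"
```

```text
t: 16.55
tcp_pos: [591.9, 69.0, 57.9]
eef_rot: [-49.9, 86.3, -59.9]
force: [-0.9, -1.9, -0.9]
width: 40.0
t 16.55 tcp [591.9  69.   57.9] F [-0.9 -1.9 -0.9] w 40.0
dockxy 113.8 -0.1 toolx [ 0.032 -0.056 -0.998]
shift cm [  2.95 -11.24  -0.07]
jaw yaw -10.0
turn(about tool x, down => reverses) -0.2
rim x [188. 266.] tilt deg -6.5 n 78 rim z@ [(50, 107), (150, 96), (200, 90)]
```

```bash
python3 -m crank '[[4,0,0.35,0,0]]' 20; python3 -m crank '[[4,0,0.3,0,0]]' 20; python3 -m crank '[[4,0,0.3,0,0]]' 20; python3 -c "
from fit import *
plan([*D0,34],DY+90)
tilt()"
```

```text
t: 16.7
tcp_pos: [592.7, 73.3, 57.7]
eef_rot: [-49.5, 86.3, -59.5]
force: [-0.6, -1.8, -1.3]
width: 39.9
t: 16.8
tcp_pos: [593.3, 76.7, 57.6]
eef_rot: [-49.4, 86.3, -59.4]
force: [-0.3, -2.1, -0.8]
width: 39.8
t: 16.9
tcp_pos: [593.8, 79.7, 57.4]
eef_rot: [-49.6, 86.3, -59.6]
force: [0.0, -2.3, -0.7]
width: 40.0
t 16.9 tcp [593.8  79.7  57.4] F [ 0.  -2.3 -0.7] w 40.0
dockxy 124.7 -0.0 toolx [ 0.032 -0.055 -0.998]
shift cm [  2.95 -12.34  -0.07]
jaw yaw -10.0
turn(about tool x, down => reverses) -0.2
rim x [201. 276.] tilt deg -4.8 n 62 rim z@ [(50, 103), (150, 95), (200, 91)]
```

```bash
python3 -m crank '[[4,0,0.2,0,0]]' 20; python3 -m crank '[[4,0,0.2,0,0]]' 20; python3 -m crank '[[4,0,0.2,0,0]]' 20; python3 -c "
from fit import *
tilt()"
```

```text
t: 17.05
tcp_pos: [594.2, 82.5, 57.3]
eef_rot: [-49.3, 86.3, -59.2]
force: [0.7, -2.5, -0.6]
width: 39.8
t: 17.15
tcp_pos: [594.6, 84.6, 57.2]
eef_rot: [-49.2, 86.3, -59.2]
force: [-0.5, -1.9, 0.3]
width: 40.1
t: 17.25
tcp_pos: [595.0, 86.6, 57.1]
eef_rot: [-49.3, 86.3, -59.3]
force: [0.1, -1.9, -1.4]
width: 39.8
rim x [210. 283.] tilt deg -3.3 n 72 rim z@ [(50, 98), (150, 92), (200, 89)]
```

```bash
python3 -m crank '[[4,0,0.2,0,0]]' 20; python3 -c "
from fit import *
tilt()";python3 -m crank '[[4,0,0.2,0,0]]' 20; python3 -c "
from fit import *
tilt()"
```

```text
t: 17.4
tcp_pos: [595.4, 88.9, 57.0]
eef_rot: [-49.2, 86.3, -59.2]
force: [-0.6, -2.8, -0.3]
width: 39.9
rim x [213. 286.] tilt deg -5.2 n 74 rim z@ [(50, 104), (150, 95), (200, 90)]
t: 17.55
tcp_pos: [595.9, 91.6, 56.9]
eef_rot: [-48.7, 86.4, -58.7]
force: [-0.9, -2.6, 0.3]
width: 39.9
rim x [217. 287.] tilt deg 1.0 n 67 rim z@ [(50, 80), (150, 82), (200, 83)]
```

The tilt went from -5.2° to about 1° with the rim at 82-83 mm (22 + 60), so the crate has dropped. Backing off, then a check.

```bash
python3 -m crank '[[4,0,-0.5,0,0],[4,0,-1,0,0],[4,0,-1.5,0,0],[4,0,-1.5,0,0],[4,-3,0,0,0],[4,-4,0,0,0],[4,-4,0,0,0],[4,-3,-3,0,0],[4,0,-3,0,0],[4,0,0,0,0]]' 20; python3 -c "
from fit import *
plan([*D0,34],DY+90)
tilt()
c=capture('top')
print('x/y of rim:');crate2(c,275,52,74,92)
s=capture('scene');crate2(s,275,52,74,92)
W=pts(s);Z=W[...,2];e=W[...,:2]-D0;x,y=e@dd,e@dn
w=(abs(Z-82)<9)&(x>100)&(x<300)&(abs(y)<52);A=np.c_[x[w],y[w],np.ones(w.sum())];print('plane',np.linalg.lstsq(A,Z[w],rcond=None)[0].round(3))
cv2.imwrite('pics/f.png',np.vstack([cv2.resize(s['img'][130:260,150:350],(600,390)),cv2.resize(c['img'][150:220,170:310],(600,210*100//105))]))"
```

```text
t: 18.6
tcp_pos: [570.2, -17.3, 207.7]
eef_rot: [-48.5, 86.3, -58.7]
force: [0.2, -0.1, -0.7]
width: 40.0
t 18.6 tcp [570.2 -17.3 207.7] F [ 0.2 -0.1 -0.7] w 40.0
dockxy 25.0 6.7 toolx [ 0.033 -0.055 -0.998]
shift cm [17.49 -1.66 -0.05]
jaw yaw -10.2
turn(about tool x, down => reverses) -0.4
rim x [150. 289.] tilt deg 0.3 n 166 rim z@ [(50, 83), (150, 83), (200, 84)]
x/y of rim:
crate in dock [210.7   0.8] [100.3 122.5] 89.8 z 83.3 yrange [-48.8  51. ]
crate in dock [ 2.115e+02 -1.000e-01] [126.9 103.7] 0.1 z 81.9 yrange [-49.6  50.8]
plane [ 1.0000e-02 -7.0000e-03  7.8673e+01]
```

View pics/f.png

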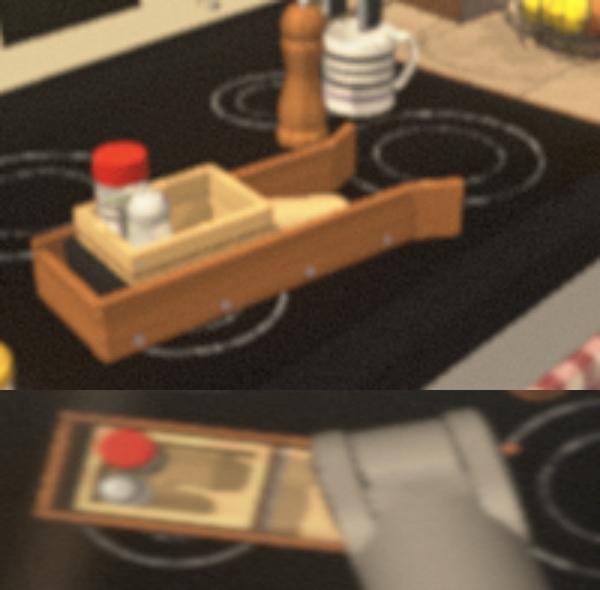

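The crate sits flat between lip and stop, rim about 82–83 mm, tilt about 0.3°, and the gripper is clear. The mill and mug stand upright.

```bash
python3 -c "
from station import *
close_job()"
```

```text
the job is handed in; nothing more can be done
```

The crate is in the dock pocket, flat and let go, and I handed the job in at about 18.8 s. `close_job()` gives no verdict, so this rests on my own checks.

**What I did**
- I pinched the trailing wall, turned the crate about 20° and slid it into the mouth, to about dock x -80 mm, y -2 mm, yaw within 1°.
- I let go, turned the gripper 90°, and pushed up the ramp with two spread fingers. The highest force I read was about 11 N at the ends of the push calls; I did not see the force inside each call.
- I saw it tip over the head. It then dropped behind the lip, with tilt going from -5° to about 0° and the rim at 82–83 mm. I stopped at once and backed away upward.

**Last checks**
- **Crate pose:** tilt was about 0.3° (about 0.6° from the scene view), y within 1 mm, and yaw within 0.3°. The underside works out at about 22–23 mm.
- **Position along the dock:** the rim spans roughly 150–289 mm, which puts the origin at about 219 mm. The masked box fit gave 211 mm, but it was cut off at 275 mm and reads low. Both are inside 198–232 mm.
- **Robot:** the tool force was near zero and the tool was at z 208 mm, touching nothing.
- **Other objects:** the mill and mug stood upright in the last picture. The honey jar was barely in view, so I did not check it, but the arm never came near it.

**What went less well**
- While pinching, two test moves downward pressed the fingers with about 39 N. This was before the ramp, so the 20 N limit did not apply, but it was only just under the 40 N arm limit.
- The tool drifted about 4° off vertical during the push.

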